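Knock the yellow plug up out of its miniature brim block

ROBOT

A 6-joint arm with a two-finger parallel gripper is mounted at the origin on the work surface. World frame = base frame: x ahead of the robot, y to its left, z up, the work surface at z = 0. Lengths are in mm, angles in rad, forces in N, time in s.
With the tool pointing down it reaches from about 400 to 925 mm from the base axis. Payload 12.5 kg.
Tool frame: the origin (TCP) lies midway between the tips of the shut fingers; the grasp point (between the pads) lies 19 mm behind it (env.pinch_z is the distance from the TCP to the grasp point, in mm); z points along the fingers, y is the line along which they close (so a half turn about z gives the same grasp; the last joint's range is limited). The gripper opens to 95 mm and grips with 3 to 60 N. Pads are 20 mm wide; open, the fingers measure 119 mm over their backs; the gripper's body (75 mm by 180 mm) begins 59 mm behind the grasp point.
Start: joints at [-1.234, 0.491, 1.559, -0, 1.092, -0.106], TCP at [267.819, -564.73, 214.661] pointing down, gripper open.
Joint ranges: [-3.1, 3.1], [-0.84, 2.19], [0.05, 2.79], [-1.13, 4.28], [0.06, 2.93], [-2.69, 2.69]. Speed limits (rad/s): [2.22, 2.22, 2.79, 3.14, 3.14, 3.14].

INTERFACE

Orientations are given as [roll, pitch, yaw] about the fixed x, y, z axes, in that order (R = Rz(yaw) Ry(pitch) Rx(roll)).
In Python, from cell import readout, eyes, job_done, env gives the robot as it stands.
- The arm moves only by the shell command python3 -m jog 'ROWS'. ROWS is a JSON object of lists of equal length, an entry for each row: "dp": the shift along the tool's x, y, z in mm, a list of three; "twist": the turn about the tool's z in degrees; "claw": the closure, from -1 (fully open) to 1 (shut). A call has 1 to 8 rows; each row is the pose to reach, as a shift and turn from the pose commanded when the call began, along the tool's axes at that moment; what a row does not reach only later rows make up. A row lasts 1/12 s, in which the tool goes at most 41.7 mm and 7.16 degrees, less where a joint would pass 70% of its speed; a pose out of reach is approached as far as the arm can. A call with a gripper value outside its range is refused whole. The fingers move at their own pace and stop on an object; the grip force is fixed at half the most. Time passes only in rows, so rows that repeat a pose let the fingers close. It gives the time, the measured TCP pose, the force and the opening at its end, in the units of the state.
- readout.state(): the state, without advancing time (a new reading comes with each control period).
- eyes.read_camera(name): name is "scene" or "top"; returns the picture (384x512x3 uint8, red, green, blue); there is no depth.
- eyes.camera_model(name): a dict with "intrinsics" (3x3 intrinsics, pixels), "R" (3x3) and "t" (3): a world point X has camera coordinates R X + t. Camera axes: x right, y down, z forward; pixel columns grow to the right and rows downward; lengths in mm; the calibration is good to about 2 mm. A picture is of the moment at which its call begins. camera_model takes no time and is no camera call.
- job_done(): hands the job in, once; it reports no verdict.
The state is a dict: "t": time; "joints": joint angles; "qvel": joint speeds; "tau": joint torques, N m; "eef_pos": TCP position; "tcp_rot": TCP orientation; "ft_force": force on the tool from outside, world axes, zero at the start; "moment": the same for the moment, N m; "opening": opening from 0.0 (shut) to 1.0 (fully open).
Only numpy, scipy, OpenCV 4.12 (cv2) and the standard library are available. Lean on these libraries where they do the work, as an engineer would, in place of code of your own. Each camera call takes 0.05 s, during which the arm holds its last target. There are 200 camera calls.

TASK

In the hatmaker's workshop, take the wooden brim block that has the yellow plug sunk flush in it, keep it level, and lower it over the steel knockout post until the block sits flat on the round wooden base. The post goes up through the hole in the block's underside and pokes the plug out, so that the plug is left standing upright on top of the post, clear of the block. Leave the like block with the black plug where it is.

Things in the scene. Friction and masses are not known exactly. Their poses are not given: they have to be found in the camera images.
- brim_block_mid (a point): Centre (half-way up) of the brim block to take: a loose light-wood rectangular block 96 mm long (its x axis) by 62 mm wide (its y axis) by 26 mm high (z up), about 0.13 kg, lying flat on the table, with two brass dots on its top near the ends. Grip it from above across its 62 mm width. From its top a round recess 49.5 mm across and 18 mm deep holds the yellow plug; below that a central access hole 40 mm across goes on down through the 8 mm floor to the underside.
- yellow_plug_mid (a point): Centre (half-way up) of the yellow plug: a loose painted disc 48 mm across and 18 mm high, about 0.04 kg, z along its axis. It sits in the recess of the brim block, its top flush with the block's top (so it cannot be gripped), its rim on the recess floor with little play round it, not fastened.
- post_top (a point): Centre of the flat top of the steel knockout post, which stands fixed and upright: 22 mm in diameter and 36 mm high above a fixed round dark-wood base 136 mm across and 12 mm thick that lies on the table, so its top is 48 mm above the table. z up.
- other_block_mid (a point): Centre (half-way up) of the other brim block, of the same make and size but with a black plug in it: to be left alone.
Mind the look-alikes: they are no part of the job. Of the things shaped like the part that bears yellow_plug_mid, the yellow one is meant.

How it is judged:
By the outcome, as a careful person would: the job done as asked, in the order asked, and still so for the second after the job is handed in, with the robot touching nothing.
It also fails if it takes over 48 s, if anything falls off the work surface, if the arm or the gripper's body presses on something with over 40 N, if the wrist force passes 120 N, or if a joint passes its speed limit or range.

## Working session

There is one attempt and no reset: what is moved stays moved. The work goes in short steps, Python scripts to look and compute and a shell command to move; the robot and the scene stay as the last step left them, time stands still between calls to the robot, and variables do not carry over. Pictures are saved under pics/ and viewed, on a budget of 10 in all, crops included, one or two more only if the job needs it, and the job is handed in when it is done.

```bash
ls; mkdir -p pics; python3 - <<'E'
from cell import readout, eyes, env
import cv2,numpy as np
s=readout.state();print(s)
ims=[]
for n in("scene","top"):
    im=eyes.read_camera(n);cv2.imwrite(f"pics/{n}0.png",im[:,:,::-1]);m=eyes.camera_model(n);print(n,m)
E
```

```text
pics
{'t': 0.0, 'joints': array([-1.23362574e+00,  4.91567146e-01,  1.55947340e+00, -3.73770168e-06,
        1.09168001e+00, -1.05596029e-01]), 'qvel': array([ 4.99201526e-04, -3.45642225e-04,  2.21448968e-04,  1.03506585e-04,
        6.68160435e-05,  4.38361991e-04]), 'tau': array([-1.60265372e-04, -6.12641501e+01, -2.58186615e+01,  6.93508959e-02,
        4.82740975e-02, -3.68672738e-05]), 'eef_pos': array([ 267.71419624, -564.48297753,  214.04878317]), 'tcp_rot': array([-3.14047068e+00, -1.15584261e-04,  4.42768271e-01]), 'ft_force': array([ 0.55430126,  0.4668978 , -1.59907443]), 'moment': array([-0.00764492,  0.0126833 ,  0.0130844 ]), 'opening': 1.0023795375144162}
scene {'intrinsics': array([[379.73795994,   0.        , 255.65699418],
       [  0.        , 379.73795994, 191.74280757],
       [  0.        ,   0.        ,   1.        ]]), 'R': array([[-0.57108178,  0.82064146, -0.02032711],
       [ 0.46206133,  0.30088289, -0.83424746],
       [-0.67850197, -0.48581589, -0.55101542]]), 't': array([ 347.50382836, -230.30523403, 1311.15246021])}
top {'intrinsics': array([[392.5988448 ,   0.        , 247.48248481],
       [  0.        , 392.5988448 , 187.30922257],
       [  0.        ,   0.        ,   1.        ]]), 'R': array([[ 0.00204013, -0.99982445,  0.01862556],
       [-0.98458752, -0.00526561, -0.17481327],
       [ 0.17488066, -0.01798185, -0.98442542]]), 't': array([  2.83967901, 561.94702969, 702.85720241])}
```

View pics/scene0.png

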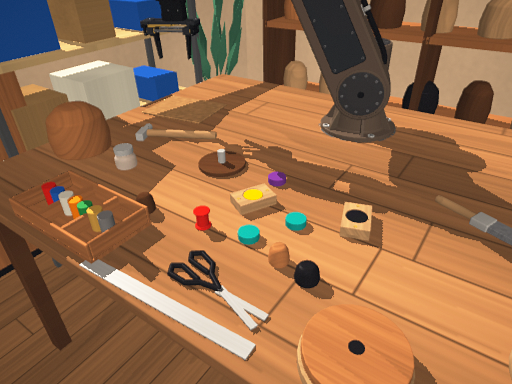

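View pics/top0.png

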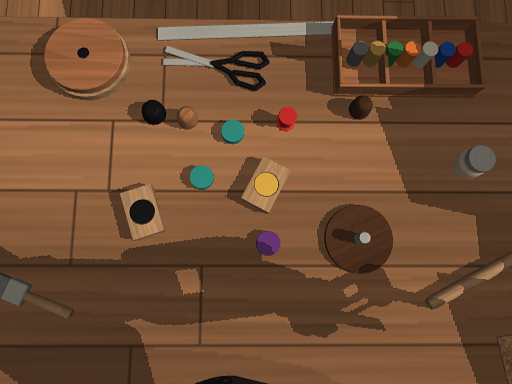

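The top view shows the yellow-plug block at (266,184), the black-plug block at (142,212), and the base at (359,239) with its post top at (365,238). A teal disc (201,177) lies near the block, and a purple one is at (268,243).

```bash
cat > h.py <<'E'
import cv2,numpy as np
from cell import eyes
def ray(n,uv,z):
    m=eyes.camera_model(n);R,t=m["R"],m["t"];c=-R.T@t
    d=R.T@np.linalg.inv(m["intrinsics"])@np.array([uv[0],uv[1],1.])
    return c+d*(z-c[2])/d[2]
def proj(n,X):
    m=eyes.camera_model(n);p=m["intrinsics"]@(m["R"]@np.array(X,float)+m["t"]);return p[:2]/p[2]
def blob(mask,near):
    n,l,s,c=cv2.connectedComponentsWithStats(mask.astype(np.uint8))
    k=[i for i in range(1,n) if s[i,4]>15];i=min(k,key=lambda i:np.hypot(*(c[i]-near)))
    return c[i],s[i],(l==i).astype(np.uint8)
E
python3 - <<'E'
from h import *
T=cv2.imread("pics/top0.png");S=cv2.imread("pics/scene0.png")
for n,im,near,pn in(("top",T,(266,184),(365,238)),("scene",S,(253,195),(222,155))):
    h=cv2.cvtColor(im,cv2.COLOR_BGR2HSV);H,s,v=[h[...,i].astype(int) for i in range(3)]
    c,st,m=blob((H>19)&(H<35)&(s>165)&(v>150),near);print(n,"yellow",c,st,ray(n,c,26))
    c,st,m=blob((s<60)&(v>100),pn);print("post",c,st,ray(n,c,48))
h=cv2.cvtColor(T,cv2.COLOR_BGR2HSV)
for p in[(255,172),(275,195),(270,163),(235,184),(300,184),(260,205),(266,184),(365,238),(340,230),(340,210)]:print(p,h[p[1],p[0]])
a=cv2.resize(T[145:275,225:405],None,fx=4,fy=4,interpolation=cv2.INTER_CUBIC);cv2.imwrite("pics/c1.png",a)
E
```

```text
top yellow [266.4507772  184.27202073] [255 173  23  23 386] [572.41697183 -33.10105513  26.        ]
post [364.51546392 237.11340206] [360 232  11  11  97] [ 467.86453138 -216.33447543   48.        ]
scene yellow [252.63793103 194.0862069 ] [243 189  20  11 174] [577.21659017 -30.03750255  26.        ]
post [221.03092784 155.57731959] [217 149   9  14  97] [ 495.95278757 -192.90342943   48.        ]
(255, 172) [ 15 121 167]
(275, 195) [ 15 120 176]
(270, 163) [ 15 120 183]
(235, 184) [ 13 140  93]
(300, 184) [ 13 141 150]
(260, 205) [ 15 122 180]
(266, 184) [ 20 177 217]
(365, 238) [ 21  30 164]
(340, 230) [ 11 153  45]
(340, 210) [ 10 161  73]
```

View pics/c1.png

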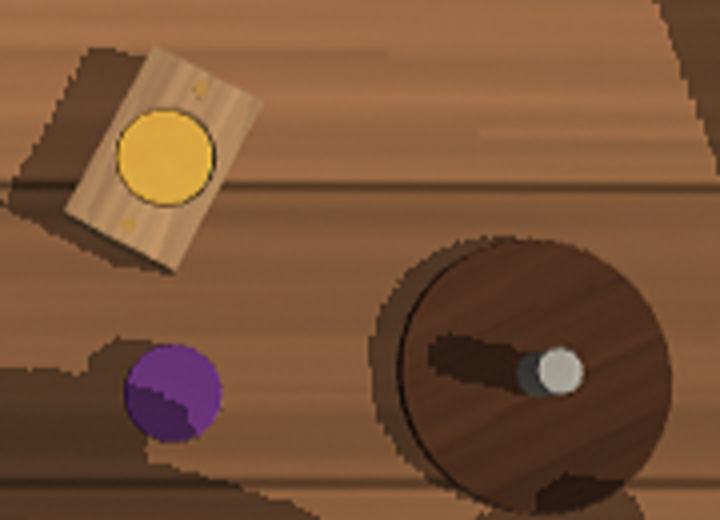

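The crop shows the block with its two brass dots, its long axis at about -28° and the post on its base. Next I'll measure the outline and cross-check against the scene view.

```bash
python3 - <<'E'
from h import *
T=cv2.imread("pics/top0.png");S=cv2.imread("pics/scene0.png")
h=cv2.cvtColor(T,cv2.COLOR_BGR2HSV).astype(int)
m=((h[...,1]<131)&(h[...,2]>135)|(h[...,0]>17)&(h[...,2]>140)).astype(np.uint8)
m=cv2.morphologyEx(m,cv2.MORPH_CLOSE,np.ones((3,3),np.uint8))
m=cv2.morphologyEx(m,cv2.MORPH_OPEN,np.ones((3,3),np.uint8))
c,st,b=blob(m,(266,184));print(c,st)
cn=max(cv2.findContours(b,0,1)[0],key=cv2.contourArea)
P=np.array([ray("top",p[0],26)[:2] for p in cn],np.float32)
r=cv2.minAreaRect(P);bx=cv2.boxPoints(r);print(r,bx)
for i in range(4):
    d=bx[(i+1)%4]-bx[i];print(np.linalg.norm(d),np.degrees(np.arctan2(d[1],d[0])))
# two-view triangulation
def tri(a,b):
    A=[];
    for n,p in(("top",a),("scene",b)):
        q=eyes.camera_model(n);M=q["intrinsics"]@np.c_[q["R"],q["t"]];A.append((M,np.array(p,float)))
    X=cv2.triangulatePoints(A[0][0],A[1][0],A[0][1],A[1][1])[:,0];return X[:3]/X[3]
print("plug",tri((266.5,184.3),(252.7,194.1)),"posttop",tri((364.7,237.2),(221,151.0)),tri((364.7,237.2),(221,152)))
# base ellipse
bm=((h[...,2]<90)&(h[...,0]<=12)).astype(np.uint8)
for n,p in(("scene",(221,151.3)),("top",(365,237.5))):print(n,ray(n,p,48))
print(-eyes.camera_model("top")["R"].T@eyes.camera_model("top")["t"])
E
```

```text
[265.62677485 183.92968222] [ 242  157   48   55 1479]
((573.6890258789062, -31.675365447998047), (61.79020309448242, 95.88639068603516), 62.372718811035156) [[516.88556  -36.815773]
 [601.8393   -81.280014]
 [630.4925   -26.534958]
 [545.53876   17.929283]]
95.88642 -27.627268
61.790188 62.372738
95.88642 152.37273
61.790188 -117.62726
plug [572.91931899 -33.26222181  22.4090441 ] posttop [ 467.54255801 -217.62572618   43.00918372] [ 467.52517361 -218.38721245   39.70825546]
scene [ 476.20627387 -209.11425186   48.        ]
top [ 467.14218468 -217.21796023   48.        ]
[430.36411234  18.43684577 790.0934049 ]
```

```bash
python3 -m jog '{"dp":[[500,-350,0],[500,-350,0],[500,-350,0],[500,-350,0],[500,-350,0],[500,-350,0],[500,-350,0],[500,-350,0]],"twist":[53,53,53,53,53,53,53,53],"claw":[-1,-1,-1,-1,-1,-1,-1,-1]}'
```

```text
t: 0.77
eef_pos: [427.5, -283.9, 214.5]
tcp_rot: [3.142, 0.0, -0.489]
ft_force: [0.4, -0.6, 0.9]
opening: 0.999
```

```bash
python3 -m jog '{"dp":[[10,-280,90],[10,-280,90],[10,-280,90],[10,-280,90],[10,-280,90],[10,-280,90],[10,-280,90],[10,-280,90]],"twist":[0,0,0,0,0,0,0,0],"claw":[-1,-1,-1,-1,-1,-1,-1,-1]}'; python3 -m jog '{"dp":[[0,0,0]],"twist":[0],"claw":[-1]}'
python3 - <<'E'
from h import *
from cell import readout
s=readout.state();print(s["t"],s["eef_pos"],s["tcp_rot"])
im=eyes.read_camera("top")[:,:,::-1];S=eyes.read_camera("scene")[:,:,::-1]
a=cv2.resize(im[100:260,180:360],None,fx=3,fy=3,interpolation=2)
b=cv2.resize(S[100:260,180:300],None,fx=3,fy=3,interpolation=2);cv2.imwrite("pics/c2.png",cv2.resize(np.hstack([a,b]),None,fx=.88,fy=.88))
E
```

```text
t: 1.43
eef_pos: [567.1, -37.0, 122.3]
tcp_rot: [3.142, 0.002, -0.478]
ft_force: [-0.8, -0.5, -0.7]
opening: 1.003
t: 1.52
eef_pos: [565.9, -40.0, 123.4]
tcp_rot: [3.141, 0.002, -0.479]
ft_force: [-0.5, -0.3, 0.4]
opening: 1.0
1.5167 [565.93739089 -40.00390231 123.42503013] [ 3.14095257e+00  1.90438074e-03 -4.78735404e-01]
```

View pics/c2.png

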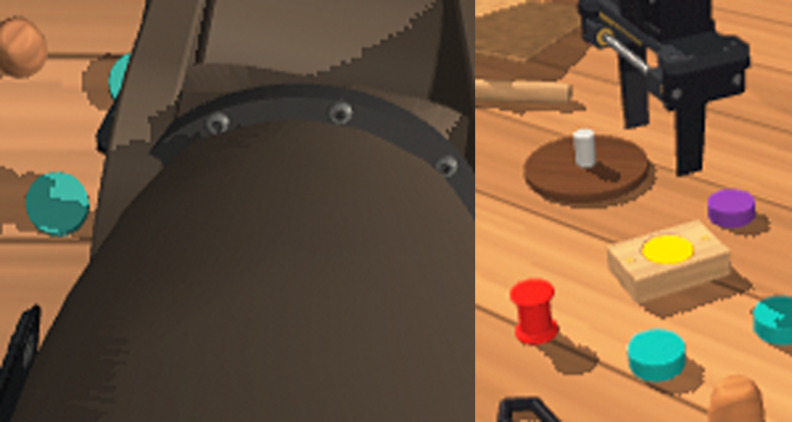

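The top view is blocked by the arm. In the scene view the gripper is above the block, and the fingers have clear space on both sides.

```bash
python3 -m jog '{"dp":[[3,-10,20],[3,-10,50],[3,-10,75],[3,-10,75],[3,-10,75]],"twist":[0,0,0,0,0],"claw":[-1,-1,-1,-1,-1]}'
python3 - <<'E'
from h import *
from cell import readout
s=readout.state();print(s["eef_pos"],s["tcp_rot"])
S=eyes.read_camera("scene")[:,:,::-1]
cv2.imwrite("pics/c3.png",cv2.resize(S[130:240,180:330],None,fx=5,fy=5,interpolation=2))
E
```

```text
t: 2.03
eef_pos: [572.6, -35.8, 49.7]
tcp_rot: [3.141, 0.001, -0.484]
ft_force: [-0.1, 0.2, 0.4]
opening: 1.001
[572.55890747 -35.76690835  49.70848177] [ 3.14098937e+00  1.47024685e-03 -4.83962778e-01]
```

View pics/c3.png

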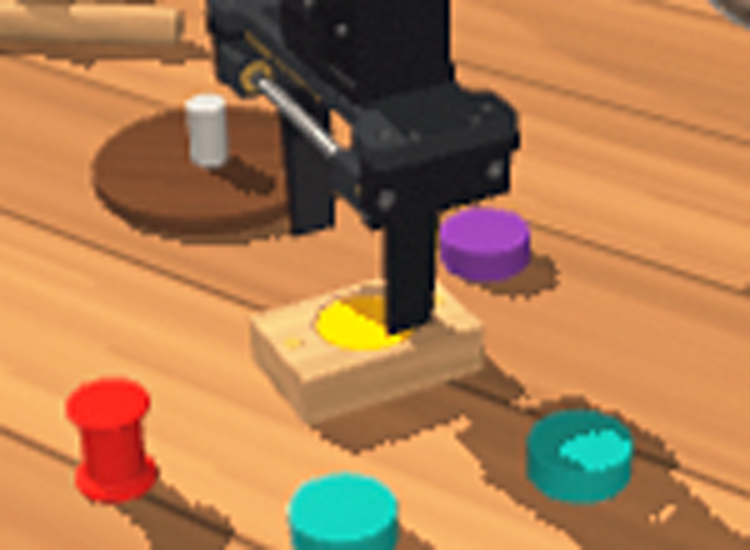

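```bash
python3 - <<'E'
from h import *
c=np.array([572.6,-35.8]);y=np.array([.465,.885]);x=np.array([.885,-.465])
for o in(47.5,59.5):
  for w in(-10,10):
    print(o,w,proj("scene",[*(c+y*o+x*w),49.7]))
print("far",proj("scene",[*(c-y*53),49.7]))
print("block corners",[proj("scene",[*(np.array([573,-32.5])+x*a+y*b),26]) for a,b in((48,31),(48,-31),(-48,31),(-48,-31))])
E
```

```text
47.5 -10 [264.65153341 192.69168679]
47.5 10 [257.01643824 195.03881463]
59.5 -10 [267.15126857 195.21562155]
59.5 10 [259.45883423 197.60890502]
far [241.97565322 174.40895419]
block corners [array([240.50632243, 204.99866095]), array([229.58369236, 192.14508559]), array([276.29636738, 193.80515471]), array([264.06650372, 181.96672757])]
```

The projected finger tip and block corners agree with the picture to about 1 px. Next is the last descent and the grip.

```bash
python3 -m jog '{"dp":[[-1,-3,20],[-1,-3,40],[-1,-3,45],[-1,-3,45],[-1,-3,45]],"twist":[0,0,0,0,0],"claw":[-1,-1,-1,-1,-1]}'
python3 -m jog '{"dp":[[0,0,0],[0,0,0],[0,0,0],[0,0,0],[0,0,0],[0,0,0],[0,0,0],[0,0,0]],"twist":[0,0,0,0,0,0,0,0],"claw":[0,0.3,1,1,1,1,1,1]}'
```

```text
t: 2.5
eef_pos: [574.2, -31.9, 6.1]
tcp_rot: [-3.141, -0.001, -0.483]
ft_force: [0.4, -0.0, 0.0]
opening: 0.998
t: 3.17
eef_pos: [573.7, -31.5, 4.8]
tcp_rot: [3.142, -0.0, -0.482]
ft_force: [-0.7, 0.2, 4.8]
opening: 0.651
```

```bash
python3 -m jog '{"dp":[[0,0,-5],[0,0,-15],[0,0,-30],[0,0,-50],[0,0,-70],[0,0,-85],[0,0,-90],[0,0,-90]],"twist":[0,0,0,0,0,0,0,0],"claw":[1,1,1,1,1,1,1,1]}'
python3 - <<'E'
from h import *
S=eyes.read_camera("scene")[:,:,::-1]
cv2.imwrite("pics/c4.png",cv2.resize(S[120:240,180:330],None,fx=5,fy=5,interpolation=2))
E
```

```text
t: 3.83
eef_pos: [574.1, -31.5, 96.2]
tcp_rot: [-3.141, -0.002, -0.482]
ft_force: [0.2, 0.7, -1.2]
opening: 0.648
```

View pics/c4.png

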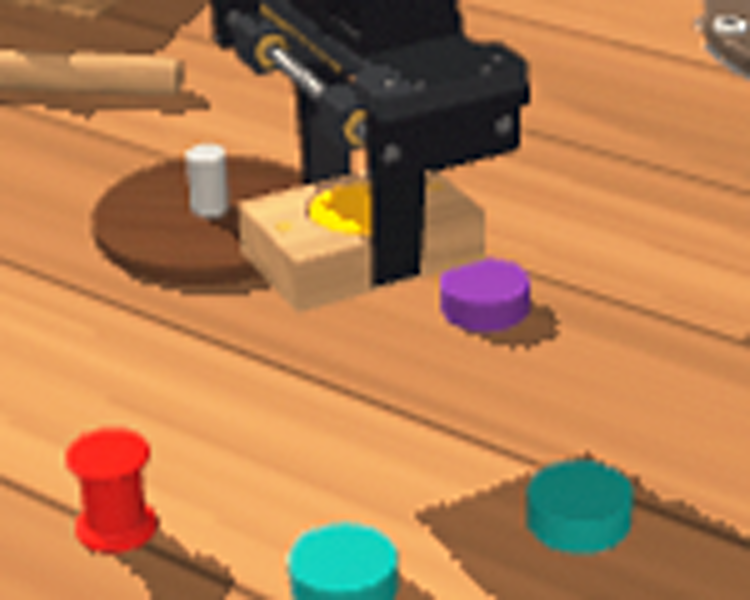

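The block is level in the grip with the plug flush. I'll carry it above the post.

```bash
python3 -m jog '{"dp":[[0,10,0],[-1,35,0],[-2,70,0],[-4,105,0],[-6,140,0],[-7,175,0],[-8,200,0],[-8,212,0]],"twist":[0,0,0,0,0,0,0,0],"claw":[1,1,1,1,1,1,1,1]}'
python3 -m jog '{"dp":[[0,0,0],[0,0,0]],"twist":[0,0],"claw":[1,1]}'
python3 - <<'E'
from h import *
from cell import readout
s=readout.state();print(s["eef_pos"],s["tcp_rot"])
S=eyes.read_camera("scene")[:,:,::-1];T=eyes.read_camera("top")[:,:,::-1]
a=cv2.resize(S[100:220,160:290],None,fx=4,fy=4,interpolation=2);b=cv2.resize(T[170:290,310:370],None,fx=4,fy=4,interpolation=2)
cv2.imwrite("pics/c5.png",np.hstack([a,b]))
# expected block corners/plug centre if centred on the TCP, bottom 4.8 under
p=s["eef_pos"];z=p[2]-4.8;x=np.array([.886,-.4635]);y=np.array([.4635,.886])
f=lambda q:((q-np.array([160,100]))*4).round()
for a_,b_ in((48,31),(48,-31),(-48,31)):print(a_,b_,f(proj("scene",[*(p[:2]+x*a_+y*b_),z+26])))
print("low",f(proj("scene",[*(p[:2]+x*48+y*31),z])),"posttop",f(proj("scene",[467.8,-216.5,48])))
E
```

```text
t: 4.55
eef_pos: [465.9, -217.9, 93.7]
tcp_rot: [3.141, 0.002, -0.485]
ft_force: [0.8, -0.4, -2.2]
opening: 0.65
t: 4.72
eef_pos: [467.8, -215.7, 94.1]
tcp_rot: [-3.141, 0.001, -0.484]
ft_force: [0.5, 0.1, -0.9]
opening: 0.652
[ 467.82279734 -215.72344464   94.06792768] [-3.14146406e+00  1.07471452e-03 -4.83720134e-01]
48 31 [188. 142.]
48 -31 [155. 108.]
-48 31 [320. 111.]
low [192. 178.] posttop [243. 198.]
```

View pics/c5.png

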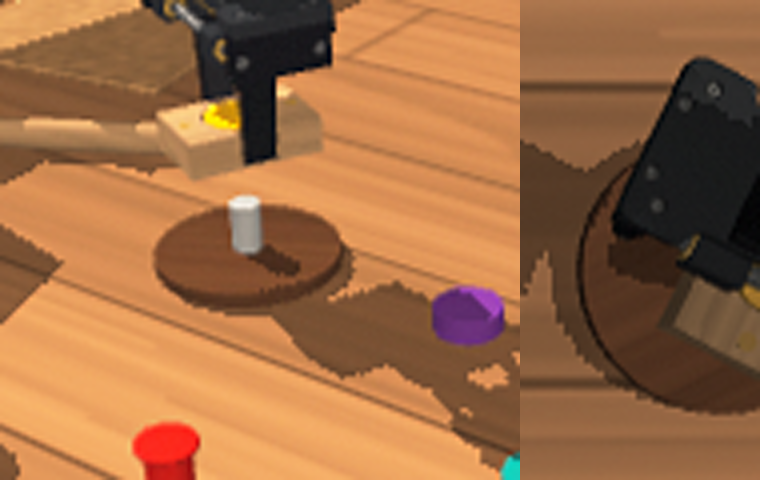

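The block sits level above the post. Block and post top both agree with the prediction, with the same small image offset (within 1 px). Lowering it now.

```bash
python3 -m jog '{"dp":[[0,0,8],[0,0,20],[0,0,32],[0,0,40],[0,0,44],[0,0,48],[0,0,52],[0,0,56]],"twist":[0,0,0,0,0,0,0,0],"claw":[1,1,1,1,1,1,1,1]}'
python3 -m jog '{"dp":[[0,0,3],[0,0,6],[0,0,9],[0,0,12],[0,0,14],[0,0,16],[0,0,17],[0,0,17]],"twist":[0,0,0,0,0,0,0,0],"claw":[1,1,1,1,1,1,1,1]}'
python3 - <<'E'
from h import *
S=eyes.read_camera("scene")[:,:,::-1]
cv2.imwrite("pics/c6.png",cv2.resize(S[110:210,160:290],None,fx=5,fy=5,interpolation=2))
E
```

```text
t: 5.48
eef_pos: [468.5, -215.5, 38.6]
tcp_rot: [3.141, -0.001, -0.482]
ft_force: [-0.5, 0.2, 0.3]
opening: 0.649
t: 6.15
eef_pos: [468.2, -215.5, 21.4]
tcp_rot: [3.142, 0.0, -0.482]
ft_force: [-0.6, -0.4, -1.7]
opening: 0.655
```

View pics/c6.png

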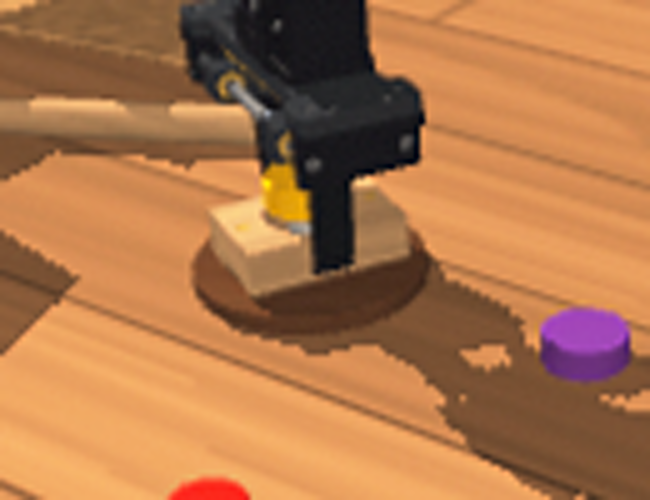

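The plug is standing on the post and is already coming out. The block still has about 4–5 mm to go.

```bash
python3 -m jog '{"dp":[[0,0,1],[0,0,2],[0,0,3],[0,0,4],[0,0,4],[0,0,4]],"twist":[0,0,0,0,0,0],"claw":[1,1,1,1,1,1]}'
python3 -m jog '{"dp":[[0,0,0.4],[0,0,0.8],[0,0,0.8],[0,0,0.8]],"twist":[0,0,0,0],"claw":[1,1,1,1]}'
```

```text
t: 6.7
eef_pos: [468.2, -215.6, 17.6]
tcp_rot: [3.142, 0.0, -0.482]
ft_force: [0.5, 1.3, -0.5]
opening: 0.653
t: 7.03
eef_pos: [468.2, -215.6, 16.8]
tcp_rot: [3.142, -0.0, -0.482]
ft_force: [-0.1, -1.2, -1.6]
opening: 0.652
```

```bash
python3 -m jog '{"dp":[[0,0,0.5],[0,0,0.5],[0,0,0.5]],"twist":[0,0,0],"claw":[1,1,1]}'
python3 -m jog '{"dp":[[0,0,0.5],[0,0,0.5],[0,0,0.5]],"twist":[0,0,0],"claw":[1,1,1]}'
```

```text
t: 7.28
eef_pos: [468.2, -215.6, 16.8]
tcp_rot: [3.142, -0.0, -0.482]
ft_force: [-1.5, 1.5, 5.5]
opening: 0.651
t: 7.53
eef_pos: [468.3, -215.6, 16.7]
tcp_rot: [3.141, -0.001, -0.482]
ft_force: [-2.7, 2.5, 12.0]
opening: 0.653
```

The block is seated: z stays at 16.7 mm while the force rises to 12 N. I'll relieve the force and open, then rise straight up.

```bash
python3 -m jog '{"dp":[[0,0,-0.6],[0,0,-0.6],[0,0,-0.6],[0,0,-0.6],[0,0,-0.6],[0,0,-0.6],[0,0,-0.6],[0,0,-0.6]],"twist":[0,0,0,0,0,0,0,0],"claw":[1,-0.3,-0.4,-0.6,-0.8,-1,-1,-1]}'
python3 -m jog '{"dp":[[0,0,-5],[0,0,-15],[0,0,-30],[0,0,-55],[0,0,-85],[0,0,-120],[0,0,-140],[0,0,-140]],"twist":[0,0,0,0,0,0,0,0],"claw":[-1,-1,-1,-1,-1,-1,-1,-1]}'
python3 - <<'E'
from h import *
S=eyes.read_camera("scene")[:,:,::-1]
cv2.imwrite("pics/c7.png",cv2.resize(S[110:230,160:380],None,fx=3.6,fy=3.6,interpolation=2))
E
```

```text
t: 8.2
eef_pos: [468.2, -215.5, 16.3]
tcp_rot: [3.142, 0.0, -0.482]
ft_force: [0.6, -0.1, -0.2]
opening: 0.975
t: 8.87
eef_pos: [469.6, -216.3, 161.5]
tcp_rot: [3.141, -0.008, -0.482]
ft_force: [0.8, -0.0, 0.3]
opening: 1.0
```

View pics/c7.png

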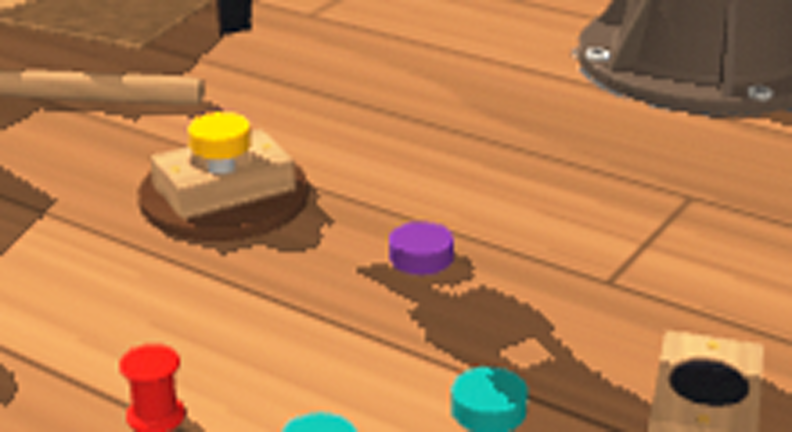

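The block lies flat on the base. The yellow plug stands upright on the post with a gap below it, the gripper is clear, and the black-plug block hasn't moved. One settling call, then I'll hand it in.

```bash
python3 -m jog '{"dp":[[0,0,0],[0,0,0],[0,0,0]],"twist":[0,0,0],"claw":[-1,-1,-1]}'; python3 -c "
from cell import job_done; print(job_done())"
```

```text
t: 9.17
eef_pos: [467.8, -215.3, 155.5]
tcp_rot: [-3.142, 0.002, -0.482]
ft_force: [-0.3, 0.2, -1.2]
opening: 1.003
the job is handed in; nothing more can be done
None
```

The job is handed in at about 9.2 s. The block with the yellow plug sits over the knockout post on the round base, and the plug stands on top of the post.

- **Grip:** I gripped the block across its 62 mm width, and the opening read about 62 mm.
- **Lowering:** The block stayed level on the way down. I stopped when the height held at 16.7 mm while the force rose to 12 N, the most I saw in any reading.
- **Last picture:** It shows the block flat on the base and the plug upright on the post with a visible gap above the block. The gripper is clear and the black-plug block is where it was.

**Disagreement:** Early on, the two cameras disagreed by about 5 mm on the plug and 10 mm or more on the post top, both beyond the stated 2 mm. I relied on the top camera. Just before lowering, the block and the post were offset by about the same amount in the scene view (within 1 px). No check failed.

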